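# Spread the corn in the steamer tray and hold the tray level over the pan to drain

## Robot

A 6-joint arm with a two-finger parallel gripper is mounted at the origin on a cart in front of the work surface, level with it; the furniture and walls round the work are solid. World frame = base frame: x ahead of the robot, y to its left, z up, the work surface at z = 0. Lengths are in m, angles in rad, forces in N, time in s.
With the tool pointing down it reaches from about 0.3 to 0.875 m from the base axis. Payload 4.2 kg.
Tool frame: the origin (TCP) lies between the finger pads; the fingertips stand 17 mm ahead of it and the grasp point (between the pads) lies 2 mm behind it; z points along the fingers, x is the direction in which the jaws open and shut, and the axes are right-handed (so a half turn about z gives the same grasp; the last joint's range is limited). The gripper opens to 85 mm and grips with 20 to 120 N. Pads are 22 mm wide; open, the fingers measure 114 mm over their backs; the gripper's body (76 mm by 85 mm) begins 54 mm behind the grasp point. The pads swing forward as they close: fully open they stand 13 mm farther back than shut.
Start: joints at [1.144, 0.32, 1.565, -0, 1.257, -0.02], TCP at [0.228, 0.528, 0.248] pointing down, gripper open.
Joint ranges: [-3.11, 3.11], [-0.84, 2.01], [0.21, 2.61], [-1.34, 4.49], [0.05, 2.63], [-2.56, 2.56]. Speed limits (rad/s): [2.57, 2.57, 3.14, 3.14, 3.14, 3.14].

## Interface

Orientations are given as a unit quaternion [x, y, z, w].
In Python, from rig import r gives the robot as it stands. Calls block until the motion is done:
- r.movep(position, orientation): joint-space move of the TCP to a pose.
- r.line_to(position, velocity=0.15, orientation=None, until_force=None): straight line of the TCP; orientation=None keeps the orientation; velocity is the mean speed in m/s. With until_force (N) it stops when the force on the tool has changed by that much, and returns True; else False.
- r.move_joints(angles): joint-space move.
- r.move_gripper(opening): opening from 0.0 (shut) to 1.0 (fully open); the grip force is fixed at half the most; returns when the fingers have stopped.
- r.pause(seconds).
- r.inverse_kinematics(position, orientation): joint angles nearest the present ones, or None.
- r.get_obs(): the state.
- r.snapshot(name): name is "side" or "top"; returns a dict with "frame" (384x512x3 uint8, red, green, blue), "intrinsics" (3x3 intrinsics, pixels), "eye" and "orientation" of the camera in the world. Camera axes: x right, y down, z forward; pixel columns grow to the right and rows downward; lengths in m; the calibration is good to about 2 mm. A picture is of the moment at which its call begins. There is no depth.
A pose or a line that the arm cannot do raises r.IKError and nothing moves.
- r.hand_in(): hands the job in, once; it reports no verdict.
The state is a dict: "time": time; "joint_pos": joint angles; "qd": joint speeds; "effort": joint torques, N m; "tool_pos": TCP position; "tcp_rot": TCP orientation; "contact_force": force on the tool from outside, world axes, zero at the start; "moment": the same for the moment, N m; "opening": opening from 0.0 (shut) to 1.0 (fully open).
Only numpy, scipy, OpenCV 4.12 (cv2) and the standard library are available. Lean on these libraries where they do the work, as an engineer would, in place of code of your own. Each camera call takes 0.05 s, during which the arm holds its last target. There are 200 camera calls.

## Task

The corn went into the steamer tray on the saucepan as a heap on one side: spread the four pieces over the tray floor in one even layer, each standing on a cut end with at least a finger's width between any two, and balanced about the tray's middle so that the tray will hang level. Then swing the tray's handle up and lift the tray by its black grip straight out of the pan, and finish still holding it, level and steady, a few centimetres clear above the pan so that it drips back into it. Do not spill or tip the tray, shift the saucepan, or disturb the other things on the worktop.

Things in the scene. Friction and masses are not known exactly. Their poses are not given: they have to be found in the camera images.
- steamer_tray: round perforated steel steamer tray, 206 mm across, about 400 g, seated on the pan's rim. Origin on its axis at the lowest edge of the collar (140 wide, 12 high) that drops into the pan; z up. Floor 15 above the origin, inner radius 98; wall 40 above the floor, 4 thick. Handle folded over its -x side, heap on its +x side. It swings freely on the handle's hinge, so only a balanced load hangs level
- handle_grip (a point): middle of the black round grip (14 mm thick, 70 long, along the tray's y axis) of the tray's wire handle. Folded, it lies 104 out on the tray's -x side and 68 above the tray floor, outside and above the wall; upright it is over the tray's middle, 157 above the floor
- tray_handle (a joint): angle (rad) of the wire handle, hinged on two ears at the tray's sides; hinge line along the tray's y axis, 52 mm above its floor, 105 from the grip. 0 = folded over the tray's -x side (rising 0.15 rad from level), 1.42 = upright, 2.84 = folded to the +x side. Little friction: let go, it falls to the nearer side
- saucepan: white-grey steel saucepan, 206 across and 113 high at the rim, long straight handle reaching 290 from the pan's axis and 138 high at its end; loose, 0.95 kg, stands on an 8 thick round cork trivet. Origin on its underside 92 from the pan's axis on the handle side; the handle runs along its -y
- pan_rim (a point): point on the saucepan's axis at the height of its rim; axes as the saucepan's. Seated, the tray's origin is 12 below this point
- corn_1: piece of yellow corn on the cob, a short upright cylinder 42 across and 36 high, about 50 g, flat cut ends; origin at the centre of the cut end it stands on, z along the cob. At the start it stands on the tray floor beside corn_2
- corn_2: piece of yellow corn on the cob, a short upright cylinder 42 across and 36 high, about 50 g, flat cut ends; origin at the centre of the cut end it stands on, z along the cob. At the start it stands on the tray floor beside corn_1
- corn_3: piece of yellow corn on the cob, a short upright cylinder 42 across and 36 high, about 50 g, flat cut ends; origin at the centre of the cut end it stands on, z along the cob. At the start it stands on the tray floor, nearest the tray's middle, close to corn_1 and corn_2
- corn_4: piece of yellow corn on the cob, a short upright cylinder 42 across and 36 high, about 50 g, flat cut ends; origin at the centre of the cut end it stands on, z along the cob. At the start it stands on top of the other three
- lid: the saucepan's glass lid with a steel rim and a steel loop on top, 206 across and 56 high, lying on the worktop to the left (mm); bystander, origin under its centre
- salt_shaker: glass salt shaker with a grey cap, 44 across and 90 high (mm); bystander, origin under its centre
- kitchen_timer: red and white wind-up kitchen timer, 67 across and 58 high (mm); bystander, origin under its centre
- pepper_mill: dark wooden pepper mill, 55 across and 171 high (mm); bystander, origin under its centre
- mug_b: white mug with small leaves, 92 across and 95 high (mm); bystander, origin under its centre

How it is judged:
On the way:
1. the four pieces stand spread out in one layer in the tray, with a finger's width between any two, while the tray is seated on the pan (z of corn_1 in the frame of steamer_tray between 0.009 and 0.022 m and distance between each of corn_1, corn_2, corn_3, corn_4 and steamer_tray below 0.095 m and angle between each of corn_1, corn_2, corn_3, corn_4's own z axis and vertical below 0.3 rad and z of corn_2 in the frame of steamer_tray between 0.009 and 0.022 m and z of corn_3 in the frame of steamer_tray between 0.009 and 0.022 m and z of corn_4 in the frame of steamer_tray between 0.009 and 0.022 m and horizontal distance between corn_1 and corn_2 above 0.058 m and horizontal distance between each of corn_1, corn_2 and corn_3 above 0.058 m and horizontal distance between each of corn_1, corn_2, corn_3 and corn_4 above 0.058 m and z of steamer_tray in the frame of pan_rim below -0.006 m and horizontal distance between steamer_tray and pan_rim below 0.02 m), for 0.2 s.
At the end, for the whole second after the job is handed in: Gripper holds the tray by the black grip; tray off the pan, lowest edge 20-120 mm above its rim, within 50 mm of its axis, tilt under 0.10 rad, slower than 0.03 m/s and 0.2 rad/s; four pieces stand on a cut end on the tray floor, all centres at least 58 mm apart (z of corn_1 in the frame of steamer_tray between 0.009 and 0.022 m and distance between each of corn_1, corn_2, corn_3, corn_4 and steamer_tray below 0.095 m and angle between each of corn_1, corn_2, corn_3, corn_4's own z axis and vertical below 0.3 rad and z of corn_2 in the frame of steamer_tray between 0.009 and 0.022 m and z of corn_3 in the frame of steamer_tray between 0.009 and 0.022 m and z of corn_4 in the frame of steamer_tray between 0.009 and 0.022 m and horizontal distance between corn_1 and corn_2 above 0.058 m and horizontal distance between each of corn_1, corn_2 and corn_3 above 0.058 m and horizontal distance between each of corn_1, corn_2, corn_3 and corn_4 above 0.058 m and z of steamer_tray in the frame of pan_rim between 0.02 and 0.12 m and horizontal distance between steamer_tray and pan_rim below 0.05 m and angle between steamer_tray's own z axis and vertical below 0.1 rad and linear speed of steamer_tray below 0.03 m/s and angular speed of steamer_tray below 0.2 rad/s and distance between the grasp point and handle_grip below 0.035 m and contact force between the fingers and steamer_tray above 2 N and contact force between steamer_tray and saucepan below 0.1 N); the arm keeps its last pose, push and grip.
It fails at once if the saucepan is shifted by more than 40 mm (distance of pan_rim from where it was at the start of the episode above 0.04 m).
It fails at once if the steamer tray is tipped by more than 0.35 rad (20 degrees) (angle between steamer_tray's own z axis and vertical above 0.35 rad).
It fails at once if a piece of corn falls out of the tray (z of any of corn_1, corn_2, corn_3, corn_4 in the frame of steamer_tray below -0.02 m).
It fails at once if one of the other things is moved by more than 30 mm (distance of any of lid, salt_shaker, kitchen_timer, pepper_mill, mug_b from where it was at the start of the episode above 0.03 m).
It also fails if it takes over 72 s, if anything falls off the work surface, if the arm or the gripper's body presses on something with over 40 N, if the wrist force passes 120 N, or if a joint passes its speed limit or range.

## Working session

There is one attempt and no reset: what is moved stays moved. The work goes in short steps, each a Python script; the robot and the scene stay as the last script left them, time stands still between calls to the robot, and variables do not carry over. Pictures are saved under pics/ and viewed, about 8 in all and at most 12, crops included, and the job is handed in when it is done.

```bash
ls; mkdir -p pics; python3 - <<'E'
from rig import r
import cv2
for n in("top","side"):
    s=r.snapshot(n); f=s["frame"]
    cv2.imwrite(f"pics/{n}0.png",cv2.cvtColor(f,cv2.COLOR_RGB2BGR))
    print(n,s["intrinsics"],s["eye"],s["orientation"])
o=r.get_obs();print(o["time"],o["tool_pos"],o["tcp_rot"])
E
python3 -c "
import cv2,numpy as np
a=cv2.imread('pics/top0.png');cv2.imwrite('pics/top0b.png',cv2.resize(a,(800,600),interpolation=cv2.INTER_CUBIC))
a=cv2.imread('pics/side0.png');cv2.imwrite('pics/side0b.png',cv2.resize(a,(800,600),interpolation=cv2.INTER_CUBIC))"
```

```text
pics
top [[479.72839075   0.         259.99670216]
 [  0.         479.72839075 185.56999757]
 [  0.           0.           1.        ]] [ 0.03911684 -0.00879243  1.98936811] [ 0.72110911 -0.67907298  0.09391239 -0.10020975]
side [[360.93100474   0.         256.86187798]
 [  0.         360.93100474 189.76681789]
 [  0.           0.           1.        ]] [ 0.44990389 -0.9611645   0.89853114] [ 0.89886584 -0.02847964  0.02356484 -0.43666212]
0.1 [0.22734589 0.5277098  0.24758408] [ 8.35373255e-01  5.49682569e-01 -6.57546969e-04  4.06570408e-04]
```

View pics/top0b.png

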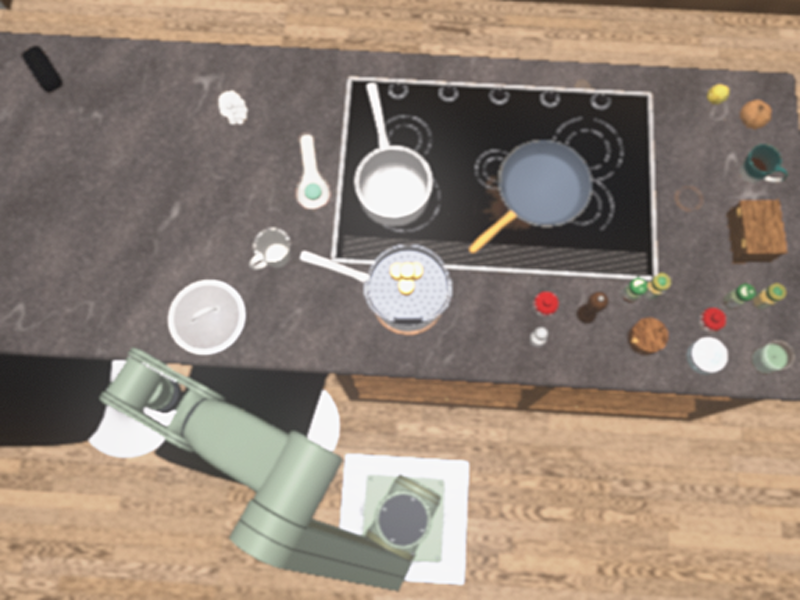

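View pics/side0b.png

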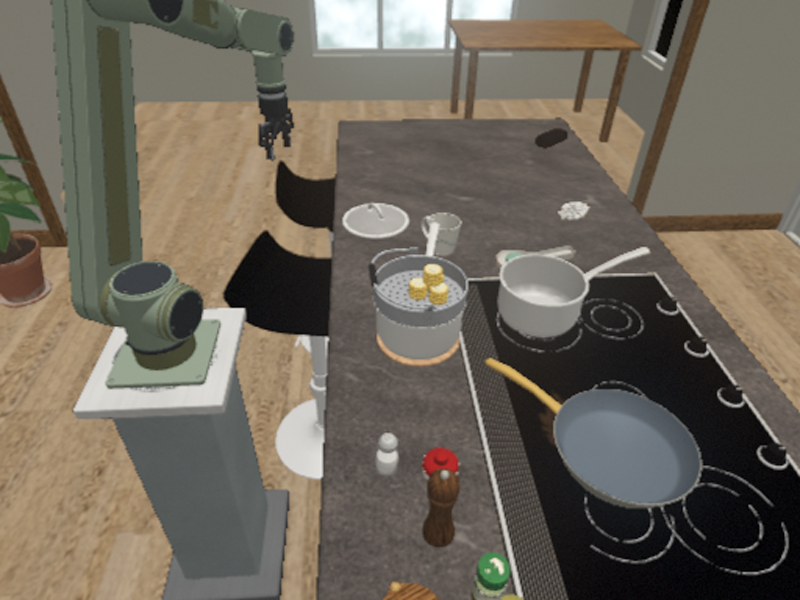

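The top view shows the tray at about (408,285) of 800, with the black grip at (407,321) toward the robot. The heap is at (406,275) on the far side, the lid at (207,316) and the mug at (272,247). The next step is a set of enlarged crops.

```bash
cat > h.py <<'E'
import numpy as np,cv2
from scipy.spatial.transform import Rotation as R
CAM={}
def snap(r,n):
    s=r.snapshot(n); return s
def ray(s,u,v,z):
    d=R.from_quat(s["orientation"]).apply(np.linalg.inv(s["intrinsics"])@[u,v,1]); e=np.array(s["eye"])
    return e+d*(z-e[2])/d[2]
def proj(s,P):
    c=R.from_quat(s["orientation"]).inv().apply(np.atleast_2d(P)-s["eye"])@np.array(s["intrinsics"]).T
    return c[:,:2]/c[:,2:]
def crop(s,u0,v0,w,h,k):
    f=cv2.cvtColor(s["frame"],cv2.COLOR_RGB2BGR)[v0:v0+h,u0:u0+w]
    f=cv2.resize(f,None,fx=k,fy=k,interpolation=cv2.INTER_CUBIC)
    for i in range(0,w,10):
        cv2.line(f,(i*k,0),(i*k,6),(0,0,255),1)
        if i%20==0: cv2.putText(f,str(u0+i),(i*k,16),0,.35,(0,0,255),1)
    for i in range(0,h,10):
        cv2.line(f,(0,i*k),(6,i*k),(0,0,255),1)
        if i%20==0:cv2.putText(f,str(v0+i),(8,i*k+4),0,.35,(0,0,255),1)
    return f
def both(r,name,draw=None):
    t=r.snapshot("top");s=r.snapshot("side")
    a=crop(t,226,150,72,72,6);b=crop(s,230,150,72,90,5)
    h=max(a.shape[0],b.shape[0]);a=np.pad(a,((0,h-a.shape[0]),(0,0),(0,0)));b=np.pad(b,((0,h-b.shape[0]),(0,0),(0,0)))
    cv2.imwrite(f"pics/{name}.png",np.hstack([a,b])); return t,s
E
python3 - <<'E'
from rig import r
from h import *
t,s=both(r,"c1")
import pickle;pickle.dump((t,s),open("c1.pkl","wb"))
E
```

```text
(no output)
```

View pics/c1.png

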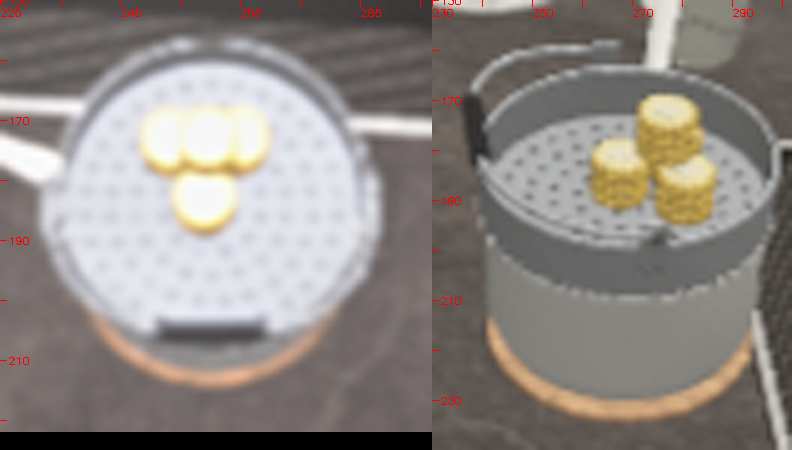

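```bash
python3 - <<'E'
from h import *
import pickle
t,s=pickle.load(open("c1.pkl","rb"))
T=lambda x,y:(226+x/6,150+y/6)
S=lambda x,y:(230+(x-432)/5,150+y/5)
np.set_printoptions(precision=4,suppress=True)
for n,p,z in[("gripL",(158,330),.192),("gripR",(266,330),.192),("grip",(212,330),.192),("c3",(204,202),.160),("c4",(207,137),.196),("cl",(164,139),.16),("cr",(246,139),.16)]:
    print(n,ray(t,*T(*p),z))
for n,p,z in[("grip",(475,131),.192),("c3",(619,158),.160),("c4",(668,112),.196),("cr",(686,172),.16)]:
    print(n,ray(s,*S(*p),z))
# floor ellipse outlines: fit tray centre on side rim: rim far top, left,right
for n,p in[("farrim",(632,68)),("near rim",(632,246))]: print(n,ray(s,*S(*p),.164))
# overlay with guess
g=np.array(ray(t,*T(212,330),.192)); 
a=(ray(t,*T(158,330),.192)-ray(t,*T(266,330),.192))[:2];a/=np.linalg.norm(a)
ex=np.array([a[1],-a[0]]);print("ex",ex); C=g[:2]+.104*ex; print("C",C)
img=cv2.imread("pics/c1.png")
th=np.linspace(0,6.283,73)
for rad,z,c in[(.103,.164,(0,255,0)),(.098,.124,(255,0,0)),(.103,.121,(0,0,255))]:
    P=np.c_[C[0]+rad*np.cos(th),C[1]+rad*np.sin(th),th*0+z]
    q=((proj(t,P)-[226,150])*6+3).astype(np.int32);cv2.polylines(img,[q],0,c)
    q=((proj(s,P)-[230,150])*5+[434,2]).astype(np.int32);cv2.polylines(img,[q],0,c)
cv2.imwrite("pics/c1o.png",img)
E
```

```text
gripL [0.467  0.0477 0.192 ]
gripR [ 0.4711 -0.0215  0.192 ]
grip [0.469  0.0131 0.192 ]
c3 [0.5632 0.0239 0.16  ]
c4 [0.597 0.024 0.196]
cl [0.6051 0.0531 0.16  ]
cr [ 0.6084 -0.0013  0.16  ]
grip [0.4714 0.0113 0.192 ]
c3 [0.5695 0.0193 0.16  ]
c4 [0.6015 0.0213 0.196 ]
cr [0.6134 0.0013 0.16  ]
farrim [0.5886 0.1222 0.164 ]
near rim [ 0.5683 -0.0798  0.164 ]
ex [0.9982 0.0599]
C [0.5728 0.0193]
```

View pics/c1o.png

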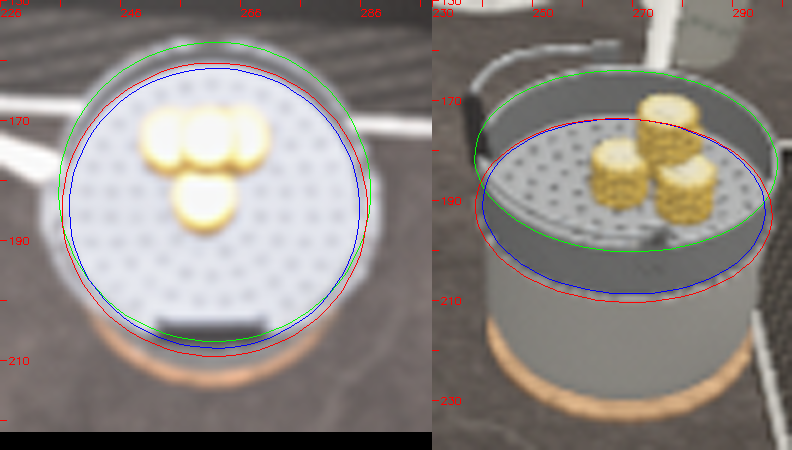

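The overlay fits to within about 3 mm. I estimate the tray axis at (0.574, 0.021) with yaw 0.06, and I put the four corn pieces in that frame. I'll start with the top piece, moving it to the near-right slot.

```bash
cat >> h.py <<'E'
C=np.array([.574,.021]);YAW=.06
def W(x,y,z):
    c,s=np.cos(YAW),np.sin(YAW); return [C[0]+c*x-s*y,C[1]+s*x+c*y,z]
def L(X,Y):
    c,s=np.cos(YAW),np.sin(YAW);dx,dy=X-C[0],Y-C[1]; return np.array([c*dx+s*dy,-s*dx+c*dy])
def Q(phi_deg,tau=0.):
    """jaw axis at phi_deg in the tray frame (half turn nearest to 90 deg from start), fingers tilted by tau toward tray +x"""
    p=np.radians(phi_deg)+YAW; x=np.array([np.cos(p),np.sin(p),0]); z=np.array([0,0,-1.])
    M=np.c_[x,np.cross(z,x),z]
    a=np.array([-np.sin(YAW),np.cos(YAW),0])
    return (R.from_rotvec(-a*tau)*R.from_matrix(M)).as_quat()
def best(r,p,phi,tau=0.):
    js=[(r.inverse_kinematics(p,Q(f,tau)),f) for f in (phi,phi+180)]
    js=[(abs(j[5])if True else 0,f) for j,f in js if j is not None]
    return Q(min(js)[1],tau)
def pick(r,xy,ztop,phi,op=.75,depth=.008,zs=.245):
    p=W(*xy,zs);q=best(r,p,phi)
    r.move_gripper(op);r.movep(p,q); r.line_to(W(*xy,ztop-depth),.15);r.move_gripper(0.)
    o=r.get_obs(); print("grip",o["opening"],o["time"]); r.line_to(W(*xy,zs),.2)
def place(r,xy,phi,op=.75,depth=.008,zs=.245):
    p=W(*xy,zs);q=best(r,p,phi); r.line_to(p,.2,orientation=q)
    h=r.line_to(W(*xy,.161-depth),.12,until_force=8); r.move_gripper(op); r.line_to(p,.25)
    print("placed",h,r.get_obs()["time"])
E
python3 - <<'E'
from h import *
from rig import r
for n,p in dict(c3=(.566,.0215),c4=(.599,.0227),cl=(.607,.054),cr=(.611,0)).items(): print(n,L(*p))
for tau in(.6,.8,.9,1.,1.2): print(tau,r.inverse_kinematics(W(-.104-.03*np.sin(tau),0,.192+.03*np.cos(tau)),Q(0,tau)),r.inverse_kinematics(W(-.104,0,.192),Q(180,tau)))
print(Q(0,.8),R.from_quat(Q(0,.8)).apply([0,0,1]))
pick(r,L(.599,.0227),.196,-45,op=.9)
place(r,(-.040,-.040),-45)
both(r,"c2")
E
```

```text
c3 [-0.00795562  0.00097881]
c4 [0.02505695 0.00019784]
cl [0.03491943 0.03096181]
cr [ 0.03567418 -0.02318088]
0.6 [-0.02806742 -0.06665604  2.26533205  0.1460904   0.34814517 -0.21018449] None
0.8 [-0.04718494 -0.08548253  2.42182037  1.46554256  0.07724649 -1.54005389] [-0.0381254  -0.0029693   2.42479704  2.40537425  0.10485164  0.66500129]
0.9 None [-0.04643448  0.01765956  2.49804161  2.83956739  0.28354352  0.22433152]
1.0 None [-0.05501683  0.05962609  2.57206954  2.93719518  0.49583708  0.11800874]
1.2 None None
[ 0.92064655  0.02762769  0.38924312 -0.0116808 ] [ 0.71606524  0.04301555 -0.69670671]
grip 0.4742677908479912 3.6583
placed True 6.2417
```

View pics/c2.png

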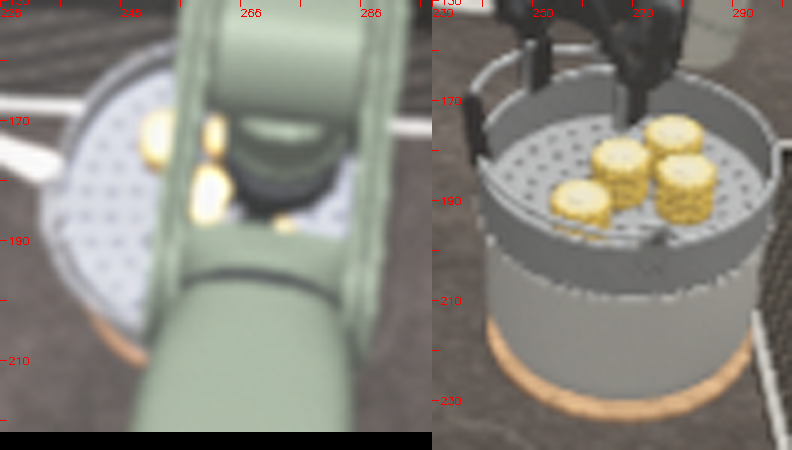

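In the side view, corn_4 now stands in the near-right slot at crop (581,195). The others are undisturbed at (620,157), (686,170) and (673,135). Next I move corn_3 and the right-hand piece, then clear the arm and look.

```bash
python3 - <<'E'
from h import *
from rig import r
import pickle
pick(r,L(.567,.0210),.160,103,op=.72)
place(r,(-.040,.040),45)
pick(r,L(.611,.0005),.160,45,op=.72)
place(r,(.038,-.040),45)
r.movep([.36,.30,.30],Q(90))
print(r.get_obs()["time"])
pickle.dump(both(r,"c3"),open("c3.pkl","wb"))
E
```

```text
grip 0.4706485817435562 8.3
placed True 12.8167
grip 0.4682780983127789 14.5917
placed True 17.0667
18.5833
```

View pics/c3.png

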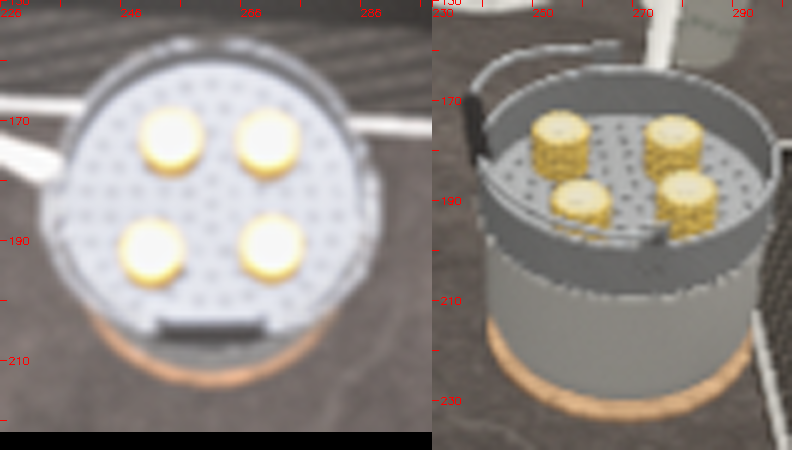

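All four stand upright and well apart. Their top-view centres are at (171,138), (268,142), (272,246) and (151,248). I'll check the balance numerically and plan the handle motion.

```bash
python3 - <<'E'
from h import *
from rig import r
import pickle
np.set_printoptions(precision=4,suppress=True)
t,s=pickle.load(open("c3.pkl","rb"))
A=np.array([ray(t,226+x/6,150+y/6,.16)[:2] for x,y in[(171,138),(268,142),(272,246),(151,248)]])
B=np.array([ray(s,230+(x-432)/5,150+y/5,.16)[:2] for x,y in[(674,133),(687,187),(581,196),(560,126)]])
for n,P in(("top",A),("side",B)):
    l=np.array([L(*p) for p in P]);print(n,l.round(4).tolist(),"mean",l.mean(0))
M=(A+B)/2
from scipy.spatial.distance import pdist;print(pdist(M))
# handle path feasibility
for phi in(0,180):
  for t0 in(.6,.8,.9,1.):
    out=[]
    for th in np.linspace(0,1.42,8):
        b=.15+th;tau=t0*(1-th/1.42)
        p=np.array([-.105*np.cos(b),0,.176+.105*np.sin(b)])-.007*np.array([np.sin(tau),0,-np.cos(tau)])
        j=r.inverse_kinematics(W(*p),Q(phi,tau)); out.append(None if j is None else np.round(j,2).tolist())
    p=np.array([-.104,0,.192])-.06*np.array([np.sin(t0),0,-np.cos(t0)])
    j=r.inverse_kinematics(W(*p),Q(phi,t0))
    print(phi,t0,"pre",None if j is None else np.round(j,2).tolist());print(out)
E
```

```text
top [[0.0337, 0.0255], [0.0309, -0.039], [-0.0408, -0.0412], [-0.0421, 0.0385]] mean [-0.0046 -0.004 ]
side [[0.038, 0.0231], [0.0357, -0.0384], [-0.0362, -0.0403], [-0.0399, 0.0399]] mean [-0.0006 -0.0039]
[0.0631 0.0988 0.0783 0.0718 0.1076 0.08  ]
0 0.6 pre [-0.03, -0.13, 2.24, 0.13, 0.43, -0.19]
[[-0.02, -0.01, 2.28, 0.17, 0.28, -0.23], [-0.02, -0.02, 2.17, 0.08, 0.47, -0.14], [-0.01, 0.0, 2.06, 0.05, 0.65, -0.1], [-0.0, 0.04, 1.95, 0.03, 0.81, -0.08], [0.0, 0.09, 1.84, 0.02, 0.96, -0.07], [0.01, 0.15, 1.72, 0.01, 1.1, -0.06], [0.01, 0.22, 1.61, 0.0, 1.23, -0.05], [0.02, 0.3, 1.5, -0.0, 1.35, -0.04]]
0 0.8 pre [-0.06, -0.17, 2.41, 0.7, 0.13, -0.78]
[[-0.04, -0.02, 2.42, 2.26, 0.09, -2.34], [-0.03, -0.05, 2.3, 0.26, 0.22, -0.33], [-0.02, -0.04, 2.16, 0.1, 0.45, -0.15], [-0.01, -0.0, 2.03, 0.05, 0.66, -0.1], [-0.0, 0.06, 1.9, 0.03, 0.85, -0.08], [0.01, 0.13, 1.76, 0.01, 1.02, -0.06], [0.01, 0.21, 1.63, 0.01, 1.19, -0.05], [0.02, 0.3, 1.5, -0.0, 1.35, -0.04]]
0 0.9 pre [-0.07, -0.16, 2.5, 2.3, 0.14, -2.38]
[None, [-0.04, -0.05, 2.36, 0.78, 0.1, -0.84], [-0.02, -0.05, 2.22, 0.15, 0.3
[... 327 characters left out ...]
1, 0.09, 0.5, -0.14], [-0.0, 0.02, 1.96, 0.04, 0.73, -0.09], [0.0, 0.1, 1.8, 0.02, 0.95, -0.06], [0.01, 0.19, 1.65, 0.01, 1.15, -0.05], [0.02, 0.3, 1.5, -0.0, 1.35, -0.04]]
180 0.6 pre None
[None, None, None, None, None, None, None, None]
180 0.8 pre [-0.06, -0.17, 2.41, 0.7, 0.13, 2.36]
[[-0.04, -0.02, 2.42, 2.26, 0.09, 0.81], None, None, None, None, None, None, None]
180 0.9 pre [-0.07, -0.16, 2.5, 2.3, 0.14, 0.76]
[[-0.05, -0.0, 2.5, 2.81, 0.27, 0.25], [-0.04, -0.05, 2.36, 0.78, 0.1, 2.3], None, None, None, None, None, None]
180 1.0 pre [-0.09, -0.13, 2.59, 2.75, 0.34, 0.29]
[[-0.06, 0.04, 2.58, 2.93, 0.48, 0.13], [-0.04, -0.05, 2.42, 2.41, 0.12, 0.67], None, None, None, None, None, None]
```

The left/right far pair is only 63 mm apart, so I'll move the left piece outward for margin. Then I'll cage the handle grip loosely with tilted fingers.

```bash
cat >> h.py <<'E'
def hp(th,tau,back):
    b=.15+th; p=np.array([-.105*np.cos(b),0,.176+.105*np.sin(b)])-back*np.array([np.sin(tau),0,-np.cos(tau)])
    return W(*p)
E
python3 - <<'E'
from h import *
from rig import r
import pickle
pick(r,(.036,.0243),.160,-45,op=.72)
place(r,(.038,.040),-45)
r.line_to(W(-.06,0,.275),.2,orientation=Q(0))
r.move_gripper(.32)
r.movep(hp(0,.6,.06),Q(0,.6))
print(r.line_to(hp(0,.6,.007),.08,until_force=6),r.get_obs()["tool_pos"],hp(0,.6,.007),r.get_obs()["time"],r.get_obs()["contact_force"])
t=r.snapshot("top");s=r.snapshot("side")
pickle.dump((t,s),open("c4.pkl","wb"))
a=crop(s,210,130,100,75,8);cv2.imwrite("pics/c4.png",a)
E
```

```text
grip 0.47161097349719605 21.525
placed True 24.0
False [0.46672319 0.01455691 0.19763581] [np.float64(0.46642047354115956), np.float64(0.01453747151644275), np.float64(0.19746835321409564)] 27.0083 [ 0.31829976 -0.12846212  0.754336  ]
```

View pics/c4.png

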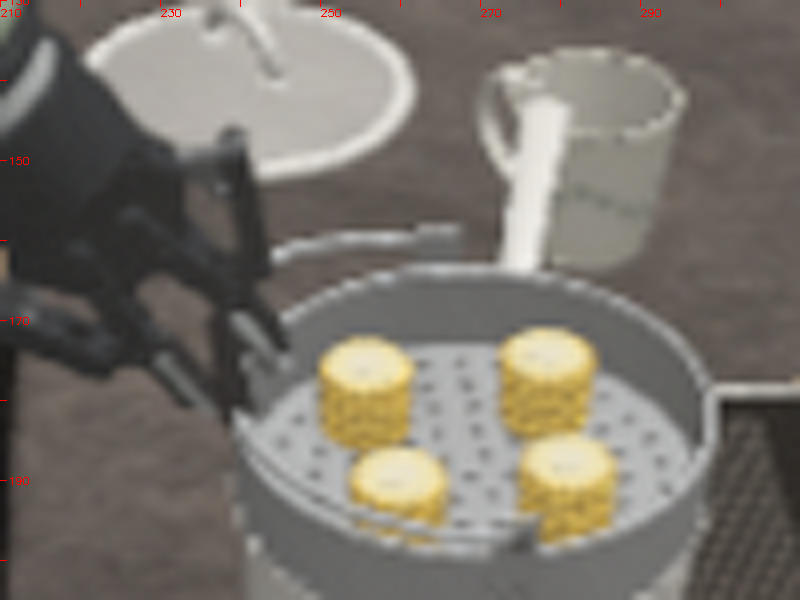

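The picture shows the black grip, at about (230,375), between the upper finger at (262,345) and the lower finger at (195,385). All four pieces stand well apart. Now I swing the handle up along its arc.

```bash
python3 - <<'E'
from h import *
from rig import r
for th in np.linspace(0,1.42,11)[1:]:
    tau=.6*(1-th/1.42)
    hit=r.line_to(hp(th,tau,.007),.07,orientation=Q(0,tau),until_force=12)
    o=r.get_obs();print(round(th,2),hit,o["contact_force"].round(1),round(o["time"],2))
    if hit: break
t=r.snapshot("top");s=r.snapshot("side")
cv2.imwrite("pics/c5.png",crop(s,210,110,100,75,8))
E
```

```text
0.14 False [ 0.3 -0.3 -1.3] 27.48
0.28 False [-0.7  0.3 -0.1] 27.84
0.43 False [-0.7  0.1 -0.2] 28.21
0.57 False [-0.4  0.3 -0.6] 28.57
0.71 False [-0.9  0.5  0.5] 28.94
0.85 False [-1.  -0.1 -1. ] 29.31
0.99 False [ 0.1  0.8 -0.9] 29.68
1.14 False [-0.7  1.1  0.4] 30.04
1.28 False [ 0.5 -0.1 -1.2] 30.41
1.42 False [-0.3 -0.4 -0.8] 30.77
```

View pics/c5.png

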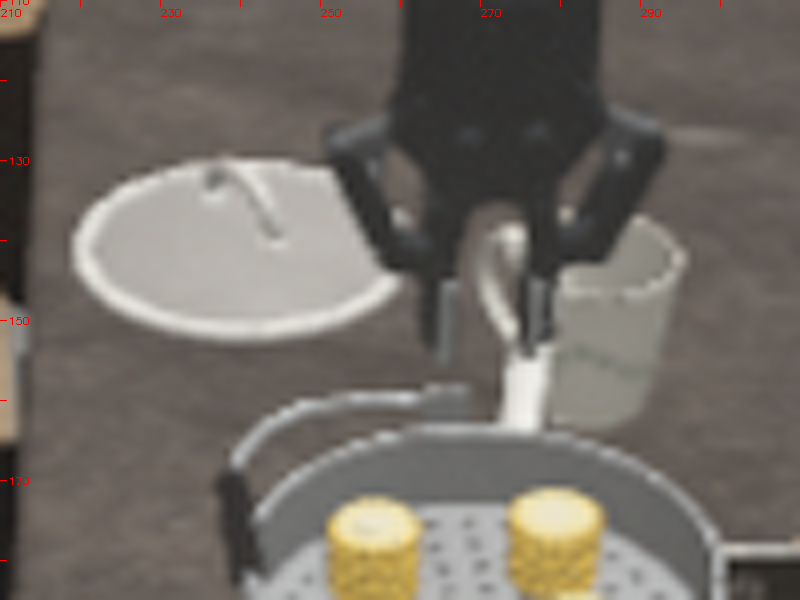

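The handle slipped off the fingertips and is still folded; the grip is at (240,530), and nothing else is disturbed. The fingers weren't deep enough. I'll retry deeper with a narrower cage, and check automatically whether the grip has left its folded place.

```bash
cat >> h.py <<'E'
def folded(r):
    s=r.snapshot("side"); P=[W(-.104,y,.192) for y in(-.03,-.02,.02,.03)]
    return [int(s["frame"][int(round(v)),int(round(u))].mean()) for u,v in proj(s,P)]
E
python3 - <<'E'
from h import *
from rig import r
print("folded ref",folded(r))
r.move_gripper(.32)
n=np.array(W(.825,0,.565))-np.array(W(0,0,0))
r.movep(hp(0,.6,.06),Q(0,.6))
hit=r.line_to((np.array(hp(0,.6,-.005))+.0015*n).tolist(),.08,until_force=6)
r.move_gripper(.21)
o=r.get_obs();print(hit,o["opening"],o["contact_force"].round(1),o["tool_pos"],o["time"])
ok=not hit
for th in np.linspace(0,1.42,11)[1:]:
    if not ok: break
    tau=.6*(1-th/1.42)
    hit=r.line_to(hp(th,tau,-.005),.07,orientation=Q(0,tau),until_force=15)
    o=r.get_obs();print(round(th,2),hit,o["contact_force"].round(1),round(o["time"],2))
    if .4<th<.45: f=folded(r);print("folded?",f);
    if hit: break
s=r.snapshot("side")
cv2.imwrite("pics/c6.png",crop(s,210,110,100,75,8))
E
```

```text
folded ref [56, 51, 49, 59]
False 0.2088157010771008 [1.  0.5 0.2] [0.47440442 0.01499239 0.18886563] 33.2417
0.14 False [ 0.7 -0.5 -1.3] 33.58
0.28 False [-1.  -0.8 -0.6] 33.94
0.43 False [-0.6  0.  -0.4] 34.3
folded? [105, 101, 95, 96]
0.57 False [ 0.1  0.  -0.1] 34.71
0.71 False [-0.8 -0.8 -0.1] 35.07
0.85 False [-0.2  0.7 -0.2] 35.42
0.99 False [-0.2  0.4 -1.4] 35.78
1.14 False [-0.8  0.2  0.1] 36.14
1.28 False [0.9 0.6 0.1] 36.5
1.42 False [-1.2 -0.2 -0.2] 36.86
```

View pics/c6.png

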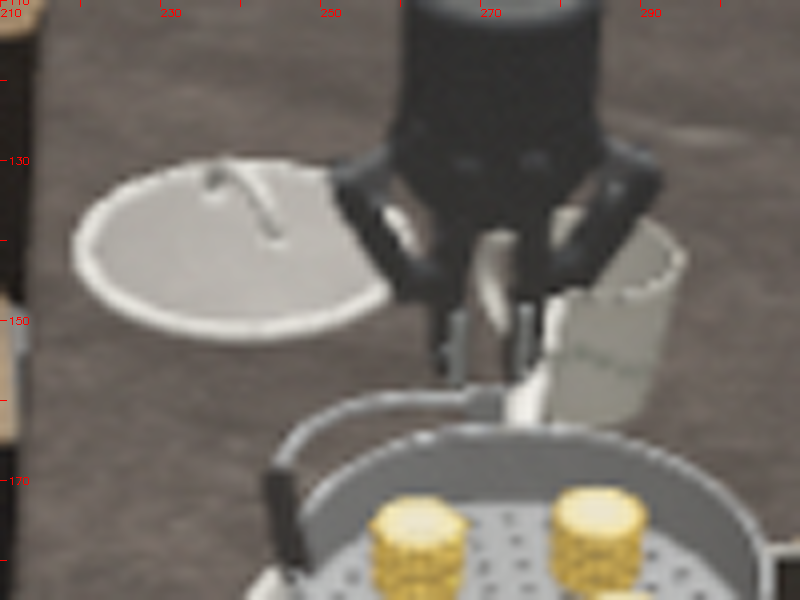

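The handle is still folded; the grip is now at (285,525). The tray has slid toward +x on the rim, because the fingers must have pushed it. I'll clear the arm and measure the tray and pan again.

```bash
python3 - <<'E'
from h import *
from rig import r
import pickle
o=r.get_obs()["tool_pos"];r.line_to([o[0],o[1],.31],.25)
r.movep([.36,.27,.31],Q(90))
t=r.snapshot("top");s=r.snapshot("side");print(r.get_obs()["time"])
pickle.dump((t,s),open("c7.pkl","wb"))
t1,s1=pickle.load(open("c3.pkl","rb"))
np.set_printoptions(precision=3,suppress=True)
a=crop(t,230,150,66,66,6);b=crop(s,230,155,66,75,6)
c=np.zeros((max(a.shape[0],b.shape[0]),a.shape[1]+b.shape[1],3),np.uint8);c[:a.shape[0],:a.shape[1]]=a;c[:b.shape[0],a.shape[1]:]=b
cv2.imwrite("pics/c7.png",c);print(a.shape,b.shape)
E
```

```text
38.5333
(396, 396, 3) (450, 396, 3)
```

View pics/c7.png

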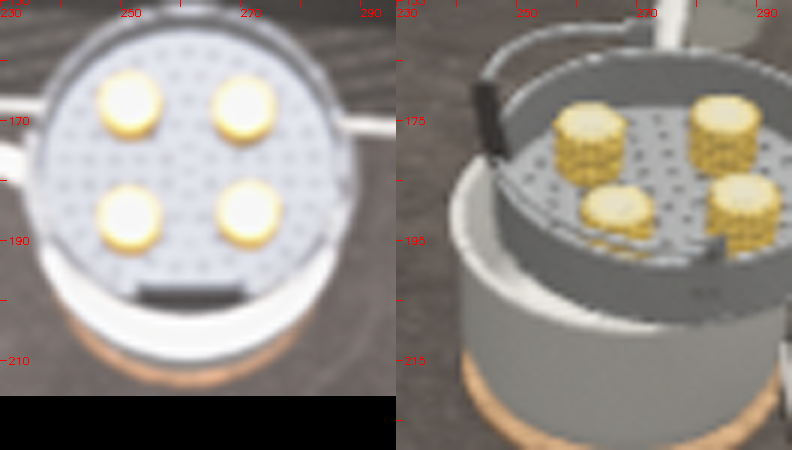

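```bash
python3 - <<'E'
from h import *
import pickle
t,s=pickle.load(open("c7.pkl","rb"))
np.set_printoptions(precision=4,suppress=True)
def tri(pt,ps):
    A=[];b=[]
    for S,(u,v) in((t,pt),(s,ps)):
        d=R.from_quat(S["orientation"]).apply(np.linalg.inv(S["intrinsics"])@[u,v,1]);d/=np.linalg.norm(d)
        M=np.eye(3)-np.outer(d,d);A.append(M);b.append(M@S["eye"])
    x,res,_,_=np.linalg.lstsq(np.vstack(A),np.hstack(b),rcond=None);return x,res**.5
def dark(S,u0,u1,v0,v1,n):
    g=S["frame"].astype(float).max(2)[v0:v1,u0:u1]
    k=np.unravel_index(g.argmin(),g.shape); w=np.clip(75-g,0,None)
    vv,uu=np.mgrid[v0:v1,u0:u1]; c=((w*uu).sum()/w.sum(),(w*vv).sum()/w.sum());print(n,g.min(),c,(w>0).sum());return c
a=dark(t,248,276,194,204,"top new");b=dark(s,240,252,165,184,"side new")
print("grip new",tri(a,b), tri((261.7,199.2),(245.5,175)))
t3,s3=pickle.load(open("c3.pkl","rb"))
a3=dark(t3,248,276,200,209,"top old");b3=dark(s3,234,245,165,186,"side old")
print("grip old",tri(a3,b3), tri((261.3,205),(238.6,176.2)))
def c(S,pts): return [S(*p) for p in pts]
T=lambda x,y:(230+x/6,150+y/6); S=lambda x,y:(230+(x-396)/6,155+y/6)
P=[]
for p,q in zip([(130,102),(244,107),(249,212),(129,217)],[(590,124),(725,117),(744,192),(617,205)]): pass
for p,q in zip([(130,102),(244,107),(249,212),(129,217)],[(725,117),(744,192),(617,205),(590,124)]):
    x=tri(T(*p),S(*q));P.append(x[0]);print("corn",*x)
print(np.mean(P,0))
E
```

```text
top new 84.0 (np.float64(nan), np.float64(nan)) 0
side new 52.0 (np.float64(245.1156156156156), np.float64(174.6051051051051)) 43
 ** On entry to DLASCL parameter number  4 had an illegal value
 ** On entry to DLASCL parameter number  4 had an illegal value<stdin>:14: RuntimeWarning: invalid value encountered in scalar divide
Traceback (most recent call last):
numpy.linalg.LinAlgError: SVD did not converge in Linear Least Squares
```

```bash
cat >> h.py <<'E'
def tri(t,s,pt,ps):
    A=[];b=[]
    for S,(u,v) in((t,pt),(s,ps)):
        d=R.from_quat(S["orientation"]).apply(np.linalg.inv(S["intrinsics"])@[u,v,1]);d/=np.linalg.norm(d)
        M=np.eye(3)-np.outer(d,d);A.append(M);b.append(M@S["eye"])
    x,res,_,_=np.linalg.lstsq(np.vstack(A),np.hstack(b),rcond=None);return x.round(4),(res**.5).round(4)
def dark(S,u0,u1,v0,v1,lim):
    g=S["frame"].astype(float).max(2)[v0:v1,u0:u1]
    w=np.clip(lim-g,0,None);vv,uu=np.mgrid[v0:v1,u0:u1]
    return ((w*uu).sum()/w.sum()+.0,(w*vv).sum()/w.sum()+.0)
E
python3 - <<'E'
from h import *
import pickle
t,s=pickle.load(open("c7.pkl","rb"))
a=dark(t,248,276,194,204,120);b=dark(s,240,252,165,184,80);print(a,b)
print("grip new",tri(t,s,a,b), tri(t,s,(261.2,198.7),(245.1,174.6)))
t3,s3=pickle.load(open("c3.pkl","rb"))
a3=dark(t3,248,276,200,209,120);b3=dark(s3,234,245,165,186,80);print(a3,b3)
print("grip old",tri(t,s,a3,b3), tri(t,s,(260.8,204.5),(238.2,175.7)))
T=lambda x,y:(229.5+x/6,149.5+y/6); S=lambda x,y:(229.5+(x-396)/6,154.5+y/6)
P=[]
for p,q in zip([(130,102),(244,107),(249,212),(129,217)],[(725,117),(744,192),(617,205),(590,124)]):
    x=tri(t,s,T(*p),S(*q));P.append(x[0]);print("corn",*x)
print(np.mean(P,0))
E
```

```text
(np.float64(261.27012025901945), np.float64(199.55689176688253)) (np.float64(245.1226309921962), np.float64(174.6164994425864))
grip new (array([0.4917, 0.0148, 0.1946]), array([0.0024])) (array([0.4932, 0.0151, 0.1951]), array([0.]))
(np.float64(260.6577815993121), np.float64(205.6139294926913)) (np.float64(238.14769520225775), np.float64(175.15428033866417))
grip old (array([0.4683, 0.0158, 0.1924]), array([0.0027])) (array([0.4706, 0.0152, 0.1914]), array([0.0006]))
corn [0.6335 0.0637 0.1578] [0.0004]
corn [ 0.6338 -0.0126  0.1608] [0.0007]
corn [ 0.5616 -0.0198  0.1599] [0.0009]
corn [0.5535 0.0591 0.1588] [0.0004]
[0.5956   0.0226   0.159325]
```

Triangulation puts the grip at (0.4925, 0.015, 0.194) and the tray at C≈(0.596, 0.0215), about 21 mm off the pan's axis. My deeper approach had the lower finger hit the tray wall.

New plan:
1. Pinch the grip firmly at the shallow depth.
2. Drag the tray back 20 mm.
3. Rotate hand and handle together, from +0.6 to −0.82 rad of tilt, so nothing has to slip.

```bash
cat > swing.py <<'E'
import h
from h import *
from rig import r
N=np.array([0,0,.0015])
def path(th,back=.004): tau=.6-th; return (np.array(hp(th,tau,back))+N).tolist(),Q(0,tau)
shots=[]
def shot(): shots.append(crop(r.snapshot("side"),222,115,78,72,5))
def st(n): o=r.get_obs();print(n,round(o["opening"],3),o["contact_force"].round(1),round(o["time"],2),flush=True);return o
h.C[:]=(.576,.0215)
bad=[th for th in np.linspace(0,1.42,11) if r.inverse_kinematics(*path(th)) is None];p,q=path(1.42);p2=[p[0],p[1],p[2]+.075]
print("bad",bad,r.inverse_kinematics(p,q),r.inverse_kinematics(p2,q))
if not bad and r.inverse_kinematics(p2,q) is not None:
    h.C[:]=(.5965,.0215)
    r.move_gripper(.30)
    p,q=path(0,.06);r.movep(p,q)
    p,q=path(0);hit=r.line_to(p,.08,until_force=4);st(f"at grip {hit}");shot()
    r.move_gripper(0.);o=st("pinch");shot()
    if .1<o["opening"]<.25:
        h.C[:]=(.576,.0215)
        p,q=path(0);r.line_to(p,.05);st("drag");shot()
        for th in np.linspace(0,1.42,11)[1:4]:
            p,q=path(th);hit=r.line_to(p,.06,orientation=q,until_force=25);st(round(th,2))
            if hit: break
        shot()
    s=np.vstack([np.hstack(shots[:2]),np.hstack((shots[2:]+shots[:2])[:2])])
    cv2.imwrite("pics/c8.png",s);print(s.shape)
E
python3 swing.py
```

```text
bad [] [ 0.02925692  0.72419716  1.0102335  -0.02836313  2.22673178 -0.03827872] [ 0.02925692  0.70270021  0.87030347 -0.03285314  2.38808388 -0.0449407 ]
at grip False 0.296 [-0.4  0.1  0.9] 40.73
pinch 0.142 [-2.9  0.2  2.1] 41.04
drag 0.14 [-2.9 -1.4  1.6] 41.65
0.14 0.137 [ 2.6 -0.9 -0.1] 42.11
0.28 0.137 [ 3.4 -0.4  0. ] 42.52
0.43 0.134 [0.1 0.6 1.4] 42.92
(720, 780, 3)
```

View pics/c8.png

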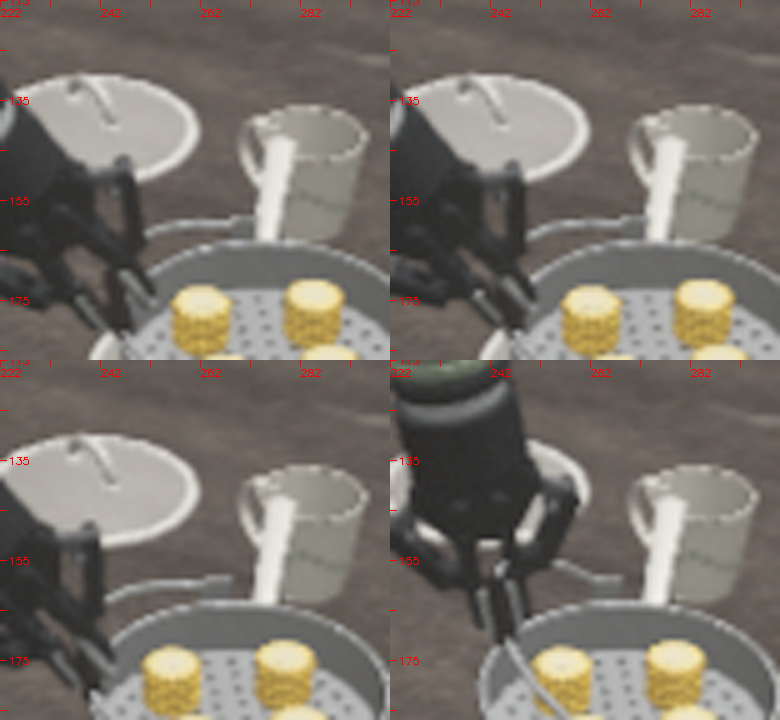

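The pinch held: the handle is rising with the tray back near the pan's axis. The lower-right frame shows the wire at (510,640) in the fingers, but the grip sits near the tips, with opening 0.134. I'll continue clamped to upright, then take a deeper bite there, where the handle is balanced.

```bash
sed -n 1,8p swing.py > s2.py; cat >> s2.py <<'E'
h.C[:]=(.576,.0215)
shots=[];ok=True
for th in np.linspace(0,1.42,11)[4:]:
    p,q=path(th);hit=r.line_to(p,.07,orientation=q,until_force=25);o=st(round(th,2))
    if hit or o["opening"]<.11: ok=False;break
shot()
if ok:
    r.move_gripper(.24)
    p,q=path(1.42,-.006);hit=r.line_to(p,.06,until_force=6);st(f"deeper {hit}")
    r.move_gripper(0.);st("regrip")
shot();shots.append(crop(r.snapshot("top"),222,145,78,72,5))
cv2.imwrite("pics/c9.png",np.vstack([np.hstack(shots[:2]),np.hstack([shots[2],shots[2]*0])]))
E
python3 s2.py
```

```text
0.57 0.14 [-0.9  0.4  2.2] 43.34
0.71 0.14 [-3.8 -0.2  5.8] 43.71
0.85 0.138 [-6.8 -0.3  9.6] 44.08
0.99 0.139 [-5.5 -0.8  9. ] 44.44
1.14 0.138 [-3.5  1.4  5.6] 44.81
1.28 0.135 [-2.1  2.4  1. ] 45.17
1.42 0.144 [-1.5  1.8 -1.9] 45.54
deeper False 0.239 [-0.2  0.6  0.1] 46.16
regrip 0.144 [ 0.5 -0.1  2.1] 46.39
```

View pics/c9.png

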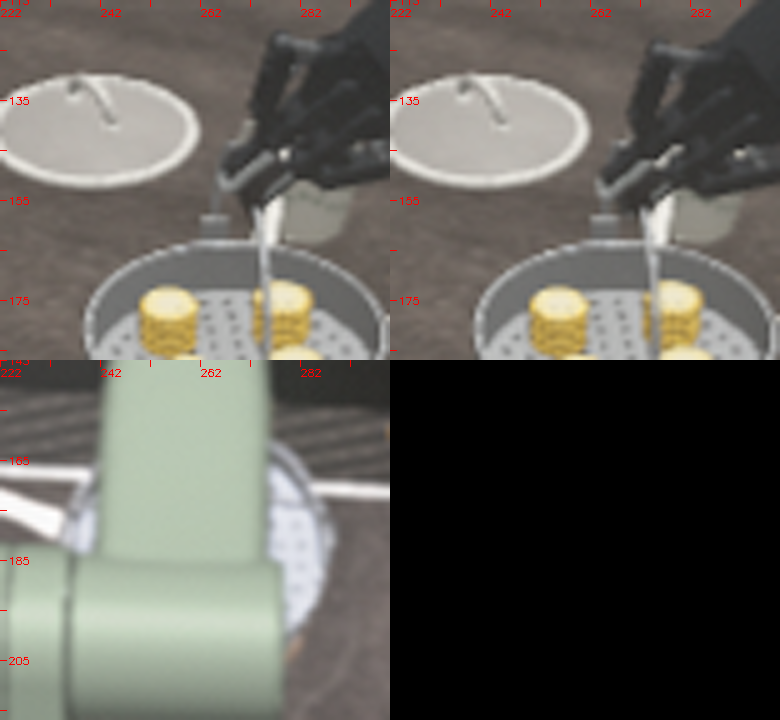

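The handle is upright and regripped deeper: opening 0.144, wire vertical under the hand, and the tray seated with the corn standing. Now I lift straight up, watching force and level. My picture views are used up, so these checks are numeric.

```bash
cat > s3.py <<'E'
from h import *
from rig import r
import pickle
s0=r.snapshot("side");p=np.array(r.get_obs()["tool_pos"])
def st(n): o=r.get_obs();print(n,round(o["opening"],3),o["contact_force"].round(1),round(o["time"],2),o["tool_pos"].round(4));return o
st("before")
r.line_to((p+[0,0,.02]).tolist(),.03);st("20mm")
r.line_to((p+[0,0,.07]).tolist(),.05);st("70mm")
r.pause(1.5);s1=r.snapshot("side");st("rest");r.pause(.5);s2=r.snapshot("side")
pickle.dump((s0,s1,s2),open("c10.pkl","wb"))
E
python3 s3.py
cat > chk.py <<'E'
from h import *
import pickle
s0,s1,s2=pickle.load(open("c10.pkl","rb"))
g=lambda s:cv2.cvtColor(s["frame"],cv2.COLOR_RGB2GRAY)
C0=np.array([.576,.0215])
# rim/floor features of the tray: corn tops (tray frame offsets), template tracked from s0 to s1
pts={"nl":(-.04,.04),"nr":(-.039,-.04),"fl":(.038,.04),"fr":(.036,-.039)}
for n,(x,y) in pts.items():
    c,sn=np.cos(.06),np.sin(.06);P=np.array([C0[0]+c*x-sn*y,C0[1]+sn*x+c*y,.155])
    u,v=proj(s0,P)[0].round().astype(int);w,h_=9,8
    tm=s0["frame"][v-h_:v+h_,u-w:u+w]; e=proj(s0,P+[0,0,.07])[0]-proj(s0,P)[0]
    out=[]
    for S in(s1,s2):
        y0,x0=v-45,u-30;sc=cv2.matchTemplate(S["frame"][y0:v+25,x0:u+30],tm,cv2.TM_CCOEFF_NORMED)
        _,m,_,(mx,my)=cv2.minMaxLoc(sc)
        a=sc[my-1:my+2,mx] if 0<my<sc.shape[0]-1 else [0,1,0]
        sub=.5*(a[0]-a[2])/(a[0]-2*a[1]+a[2]); out.append((mx+x0-u+w,round(float(my+sub+y0-v+h_),2),round(m,2)))
    print(n,"expected",e.round(2),"got",out)
E
python3 chk.py
```

```text
before 0.137 [1.1 0.2 2.3] 46.54 [0.5716 0.0212 0.2787]
20mm 0.143 [-0.1  0.3 -6.9] 47.37 [0.5717 0.0212 0.2985]
70mm 0.142 [-0.3  0.8 -7.1] 48.52 [0.5716 0.0212 0.3483]
rest 0.14 [-0.   0.3 -6.6] 50.07 [0.5716 0.0212 0.3487]
nl expected [  0.33 -16.75] got [(np.int64(0), -16.48, 0.93), (np.int64(0), -16.48, 0.93)]
nr expected [  0.48 -17.12] got [(np.int64(0), -17.04, 0.91), (np.int64(0), -17.04, 0.91)]
fl expected [  1.1  -16.68] got [(np.int64(1), -16.72, 0.95), (np.int64(1), -16.72, 0.95)]
fr expected [  1.29 -17.05] got [(np.int64(1), -17.19, 0.93), (np.int64(1), -17.19, 0.93)]
```

```bash
python3 -c "
from rig import r
r.hand_in();o=r.get_obs();print(o['time'],o['contact_force'].round(1),round(o['opening'],3))"
```

```text
the job is handed in; nothing more can be done
the job is handed in; nothing more can be done
```

The job is handed in: the four pieces are spread in the tray, and the robot is holding the tray by its black grip about 58 mm above the pan's rim. The hand-in reports no verdict.

**Corn:** I set the pieces standing in a square of about 75–80 mm around the tray's middle. By triangulation all centres are at least 70 mm apart, with the load's centre within about 4 mm of the tray's middle.

**Handle:** two attempts to swing it up with loosely closed fingers failed.
- On the first, the grip slipped out.
- On the second, the fingers pushed the tray about 21 mm along the rim, just past the 20 mm seating limit. By then the spread pieces had already stood in the seated tray for several seconds.
- On the third, I pinched the grip firmly and dragged the tray back. I then rotated hand and handle together to upright and took a deeper grip.

**Last checks, at 50 s:**
- **Weight:** the force on the tool is 6.6–7.1 N downward, about the weight of the tray and corn.
- **Grip:** the fingers are closed on the grip (opening 0.14).
- **Level:** the four pieces rose as expected for a level 70 mm lift, to within 0.3 pixel (about 1 mm), and two pictures 0.5 s apart matched.
- **Pan and bystanders:** the pan, lid and mug looked unmoved in the pictures. I did not measure them after the lift, nor check the salt shaker, timer or pepper mill.

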